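# Hang the amber filter and hold the lamp shutter half open

## Task

Hang the amber filter over the horizontal bar, astride it and squarely in front of the lamp's window, and let go of it. Then, and not before, slide the lamp's sprung shutter half open by its tab and hold it there with the gripper: finish while still holding the shutter at half travel, because it springs shut when let go. Leave the blue filter and the glassware and bottles where they are.

Things in the scene. Friction and masses are not known exactly. Their poses are not given: they have to be found in the camera images.
- amber_center (a point): Amber (orange-yellow) rigid filter to hang: an inverted U (saddle) of 4 mm sheet, open below, two upright walls joined by a flat top. 34 mm wide outside along its x (26 mm between the walls), 90 mm long along its y, 64 mm tall, 50 to 100 g; underside of the flat top 60 mm above its lower edges. It starts standing on its lower edges on the bench. This point is its centre, half-way up (32 mm above the lower edges). z up. The same if turned by half a turn.
- blue_center (a point): Blue filter of the same shape and size, standing on the bench, not to be used. Point at its centre, half-way up. The two filters may stand in either place.
- rail_mid (a point): Middle of the axis of the fixed horizontal steel bar, 12 mm in diameter, 160 mm above the bench; it runs along this point's y. It stands on two posts 16 mm thick, 110 mm either side of this point, with round feet 70 mm across. It stands about 100 to 130 mm in front of the lamp's window, parallel to the window to within about 0.1 rad.
- window (a point): Centre of the lamp's window (60 mm wide, pale yellow, behind the dark steel shutter plate), 125 mm above the bench, on the face of the fixed white lamp box. x points out of the window towards the bar, y along the window face, z up. The box is 200 mm wide (y, 100 either side), reaches 120 mm back from this face (-x) and is 150 mm high.
- shutter_tab (a point): Point in the black upright tab of the shutter, on its axis, 180 mm above the bench. The tab is 10 mm thick along this point's y, 22 mm wide along x, and stands from the top of the lamp box (150 mm) up to 203 mm. Same axes as the window: opening moves the tab towards +y. A red stripe across the top of the box marks where the tab's middle stands at half travel (thin black stripes: shut and fully open).
- shutter (a joint): Opening of the shutter in m: 0 shut (start), 0.060 fully open, 0.030 half travel. A spring closes it: about 2.5 N when just opened, rising by 1.4 N per 10 mm to about 6.7 N at half and 11 N fully open.
- flask: Round-bellied green glass flask with a black stopper, 88 mm in diameter, 145 mm tall, standing beyond the bar; origin at the centre of its underside. Leave alone.
- beaker: Glass beaker, 72 mm in diameter, 90 mm tall; origin at the centre of its underside. Leave alone.
- reagent: Amber glass bottle with a blue cap, 60 mm in diameter, 130 mm tall; origin at the centre of its underside. Leave alone.
- dish: White shallow dish, 90 mm in diameter, 16 mm tall; origin at the centre of its underside. Leave alone.
- wash: White plastic bottle with a red cap, 66 mm in diameter, 160 mm tall; origin at the centre of its underside. Leave alone.
There are look-alikes about, which are no part of the job. What is shaped like the part that bears window but green or purple is not meant.

How it is judged (in metres and radians):
On the way, in this order (a step that is already met when the one before it is completed fails the run):
1. the amber filter hangs astride the bar in front of the window, let go, with the shutter still shut (x of amber_center in the frame of rail_mid between -0.02 and 0.02 m and y of amber_center in the frame of window between -0.03 and 0.03 m and z of amber_center in the frame of rail_mid between -0.034 and -0.008 m and angle between amber_center's own z axis and vertical below 0.4 rad and angle between the y axis of amber_center and the y axis of rail_mid, either way round below 0.35 rad and contact force between amber and rail above 0.1 N and contact force between amber and the fingers below 0.05 N and contact force between amber and the arm below 0.05 N and value of joint shutter below 0.008 m), for 0.3 s.
2. the shutter is held at half travel (value of joint shutter between 0.0245 and 0.0355 m and contact force between shutter and the fingers above 2 N), for 0.3 s.
At the end, for the whole second after the job is handed in: The amber filter hangs astride the bar, untouched by the robot (20 mm from its axis, tilt under 0.4 rad, along it within 0.35 rad), within 30 mm sideways of the window's centre; the shutter stands still at 30 mm within 5.5 mm, held by the fingers with over 2 N (all of step 2 and x of amber_center in the frame of rail_mid between -0.02 and 0.02 m and y of amber_center in the frame of window between -0.03 and 0.03 m and z of amber_center in the frame of rail_mid between -0.034 and -0.008 m and angle between amber_center's own z axis and vertical below 0.4 rad and angle between the y axis of amber_center and the y axis of rail_mid, either way round below 0.35 rad and contact force between amber and rail above 0.1 N and contact force between amber and the fingers below 0.05 N and contact force between amber and the arm below 0.05 N and velocity of joint shutter between -0.01 and 0.01 m/s and linear speed of amber below 0.05 m/s); the arm keeps its last pose, push and grip.
It fails at once if the shutter is opened before the amber filter is on the bar (value of joint shutter above 0.012 m and not (x of amber_center in the frame of rail_mid between -0.02 and 0.02 m and y of amber_center in the frame of window between -0.03 and 0.03 m and z of amber_center in the frame of rail_mid between -0.034 and -0.008 m and angle between amber_center's own z axis and vertical below 0.4 rad and angle between the y axis of amber_center and the y axis of rail_mid, either way round below 0.35 rad)).
It fails at once if the blue filter is disturbed (distance of blue_center from where it was at the start of the episode above 0.03 m).
It fails at once if the glassware or a bottle is disturbed (distance of any of flask, beaker, reagent, dish, wash from where it was at the start of the episode above 0.03 m).
It also fails if it takes over 48 s, if anything falls off the work surface, if the arm or the gripper's body presses on something with over 40 N, if the wrist force passes 120 N, or if a joint passes its speed limit or range.

## Robot

A 6-joint arm with a two-finger parallel gripper is mounted at the origin on the work surface. World frame = base frame: x ahead of the robot, y to its left, z up, the work surface at z = 0. Lengths are in m, angles in degrees, forces in N, time in s.
With the tool pointing down it reaches from about 0.35 to 0.875 m from the base axis. Payload 4.2 kg.
Tool frame: the origin (TCP) lies between the finger pads; the fingertips stand 17 mm ahead of it and the grasp point (between the pads) lies 2 mm behind it; z points along the fingers, y is the direction in which the jaws open and shut (so a half turn about z gives the same grasp; the last joint's range is limited). The gripper opens to 87 mm and grips with 3 to 60 N. Pads are 19 mm wide; open, the fingers measure 117 mm over their backs; the gripper's body (75 mm by 190 mm) begins 51 mm behind the grasp point.
Start: joints at [88.098, 22.042, 0.453, 0, -68.411, -14.817], TCP at [0.18, 0.599, 0.24] pointing down, gripper open.
Joint ranges: [-179.83, 179.83], [-69.29, 118.12], [-61.27, 80.66], [-181.25, 117.63], [-171.15, -9.14], [-177.46, 177.46]. Speed limits (degrees/s): [159.86, 159.86, 180, 180, 180, 180].

## Interface

Orientations are given as a 3x3 rotation matrix whose columns are the frame's x, y, z axes.
In Python, from station import r gives the robot as it stands.
- The arm moves only by the shell command python3 -m creep 'ROWS'. ROWS is JSON, a list of rows, each a list of 7 numbers: the opening, from 0 (shut) to 1 (fully open), then the shift along the tool's x, y, z scaled (see below), then the turn, a rotation vector about the tool's x, y, z scaled (see below). A call has 1 to 5 rows; each row is the pose to reach, as a shift and turn from the pose measured when the call began, along the tool's axes at that moment, turning the shorter way round; what a row does not reach only later rows make up. The controller multiplies each number of a shift by 300 mm and each number of a turn by 180 degrees. A row lasts 1/12 s, in which the tool goes at most 41.7 mm and 7.16 degrees, less where a joint would pass 70% of its speed; a pose out of reach is approached as far as the arm can. A call with a number of a shift or a turn outside -1 to 1 is refused whole. A call with a gripper value outside its range is refused whole. The fingers move at their own pace and stop on an object; the grip force is fixed at half the most. Time passes only in rows, so rows that repeat a pose let the fingers close. It gives the time, the measured TCP pose, the force and the opening at its end, in the units of the state.
- r.sense(): the state, without advancing time (a new reading comes with each control period).
- r.capture(name): name is "scene" or "side" or "wrist"; returns the picture (400x640x3 uint8, blue, green, red); there is no depth.
- r.camera_model(name): a dict with "mtx" (3x3 intrinsics, pixels), "R" (3x3) and "t" (3): a world point X has camera coordinates R X + t; the wrist camera has in their place "mount" (4x4, takes a point from camera to tool coordinates, whose origin is the TCP and whose axes are the flange's). Camera axes: x right, y down, z forward; pixel columns grow to the right and rows downward; lengths in m; the calibration is good to about 2 mm. A picture is of the moment at which its call begins: read the wrist's pose just before it. camera_model takes no time and is no camera call.
- r.finish_job(): hands the job in, once; it reports no verdict.
Trained networks look in the newest picture that a camera, given by its name, has taken for a name from the list of things; names that differ only in an ending like _2 or _b are one class to them, and where a whole thing is asked for, a point or a joint stands for the part that bears it (a point fixed in the world has none). Each returns a list of dicts, best first, with "score" (0 to 1); they miss things now and then, are a little off and sometimes report something else, mostly with a low value. They report only what shows in the picture. A call takes as long as a camera call. They do not tell look-alikes from the thing itself.
- r.recognise(camera, target): "rect" ([left, top, right, bottom] as shares, 0 to 1, of the picture: columns of its width, rows of its height, round what is visible of it).
- r.outline_of(camera, target): "pixels" (400x640 bool, what is visible of it) and "rect" ([left, top, right, bottom] as shares, 0 to 1, of the picture: columns of its width, rows of its height, round what is visible of it).
The state is a dict: "time_s": time; "joints": joint angles; "joint_velocities": joint speeds; "effort": joint torques, N m; "tcp_pos": TCP position; "ee_rot": TCP orientation; "wrist_force": force on the tool from outside, world axes, zero at the start; "moment": the same for the moment, N m; "gripper_width": opening from 0.0 (shut) to 1.0 (fully open).
Only numpy, scipy, OpenCV 4.12 (cv2) and the standard library are available. Lean on these libraries where they do the work, as an engineer would, in place of code of your own. Each camera call takes 0.05 s, during which the arm holds its last target.

## Working session

There is one attempt and no reset: what is moved stays moved. The work goes in short steps, Python scripts to look and compute and a shell command to move; the robot and the scene stay as the last step left them, time stands still between calls to the robot, and variables do not carry over. Pictures are saved under pics/ and viewed, and the job is handed in when it is done.

```bash
ls; mkdir -p pics; python3 - <<'E'
from station import r
import cv2
s=r.sense();print(s)
for n in("scene","side","wrist"):
    im=r.capture(n);cv2.imwrite(f"pics/a_{n}.png",im)
    m=r.camera_model(n);print(n,m)
E
```

```text
pics
{'time_s': 0.0, 'joints': array([ 8.80977397e+01,  2.20896663e+01,  3.81035236e-01, -3.04113265e-02,
       -6.84097958e+01, -1.48173692e+01]), 'joint_velocities': array([-0.09499934, -0.10008893, -0.00413202,  0.06503796,  0.00731787,
       -0.01180051]), 'effort': array([ 1.36127313e-03, -3.90663528e+01,  1.87402600e+01,  4.21996862e+00,
        1.09625916e-02, -1.92436901e-04]), 'tcp_pos': array([0.17960837, 0.5980572 , 0.23847598]), 'ee_rot': array([[ 9.57667651e-01, -2.87875589e-01, -5.61875648e-04],
       [-2.87876133e-01, -9.57665460e-01, -2.04936702e-03],
       [ 5.18738360e-05,  2.12436309e-03, -9.99997742e-01]]), 'wrist_force': array([-0.58154514, -0.87361225,  0.34913132]), 'moment': array([-0.01169118,  0.03258978,  0.03079439]), 'gripper_width': 0.9952727510829213}
scene {'mtx': array([[369.91784693,   0.        , 312.66648714],
       [  0.        , 369.91784693, 201.81447113],
       [  0.        ,   0.        ,   1.        ]]), 'R': array([[-0.8052164 ,  0.59256298, -0.02226355],
       [ 0.37943211,  0.4860196 , -0.78728408],
       [-0.45569488, -0.64238156,
[... 261 characters left out ...]
2, -0.07185202, -0.01204124],
       [-0.04946824, -0.54655033, -0.83596389],
       [ 0.05348455,  0.83433807, -0.54865233]]), 't': array([-0.5164316 ,  0.15308194,  1.52538523])}
wrist {'mtx': array([[314.6015323 ,   0.        , 319.63277115],
       [  0.        , 314.6015323 , 199.82630156],
       [  0.        ,   0.        ,   1.        ]]), 'mount': array([[-1.73165922e-04, -9.68599397e-01, -2.48626583e-01,
         6.77984492e-02],
       [ 9.99999828e-01, -3.07020472e-04,  4.99600448e-04,
        -8.59928273e-04],
       [-5.60246143e-04, -2.48626454e-01,  9.68599284e-01,
        -1.45048593e-01],
       [ 0.00000000e+00,  0.00000000e+00,  0.00000000e+00,
         1.00000000e+00]])}
```

View pics/a_scene.png

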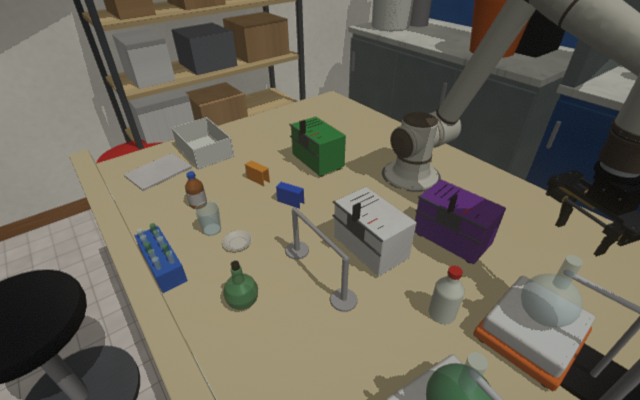

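View pics/a_side.png

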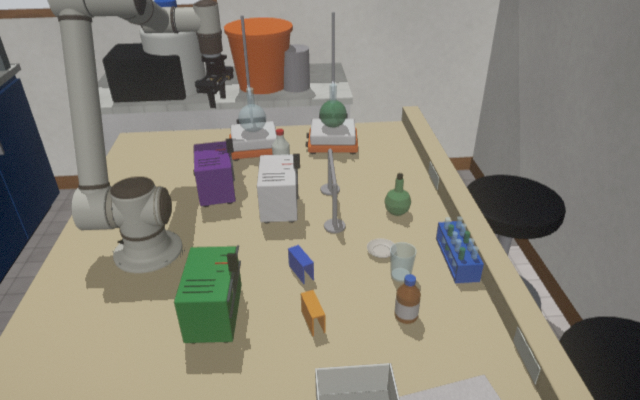

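View pics/a_wrist.png

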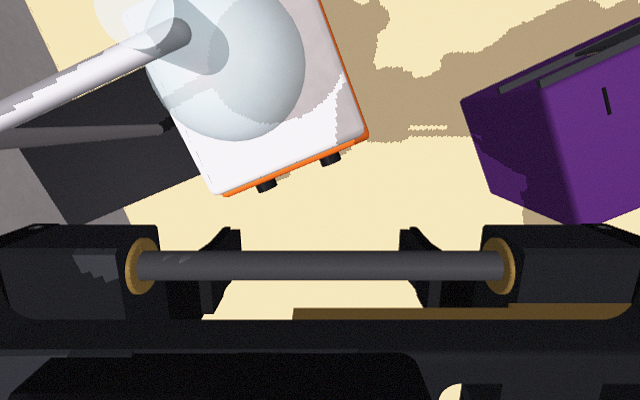

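The scene shows three boxes: white at scene (373,232), green at (318,147) and purple at (458,222). White is the lamp, since the task rules out green and purple. The amber filter is at (257,173), the blue filter at (290,194), and the bar runs from (295,212) to (345,255). I'll enlarge to confirm.

```bash
python3 - <<'E'
import cv2,numpy as np
a=cv2.imread("pics/a_scene.png");b=cv2.imread("pics/a_side.png")
c=cv2.resize(a[150:320,230:430],None,fx=4,fy=3.5,interpolation=cv2.INTER_CUBIC)
c=cv2.resize(a[150:300,230:430],None,fx=4,fy=4,interpolation=cv2.INTER_CUBIC);cv2.imwrite("pics/b1.png",c)
c=cv2.resize(b[145:345,240:440],None,fx=3,fy=3,interpolation=cv2.INTER_CUBIC);cv2.imwrite("pics/b2.png",c)
E
```

```text
(no output)
```

View pics/b1.png

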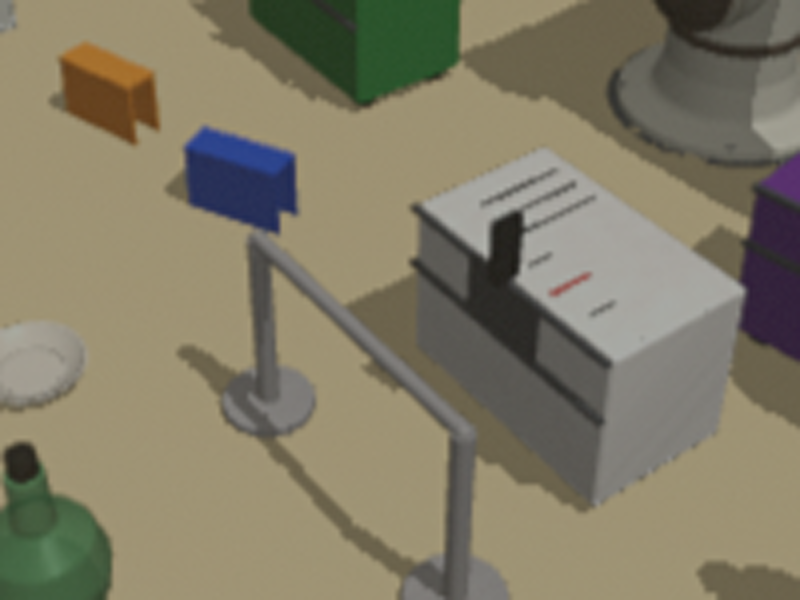

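View pics/b2.png

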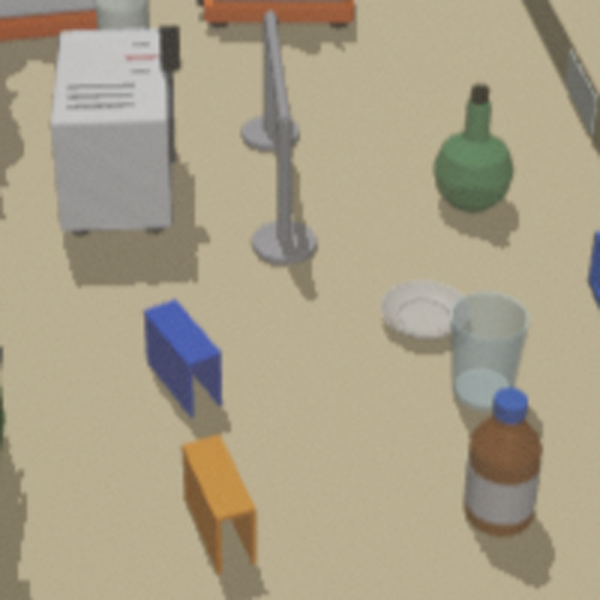

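White lamp confirmed: tab at crop1 (506,247), red stripe at (570,283). The amber saddle is at crop1 (108,93) and crop2 (220,500), with its long axis roughly along the view. Next I'll fit poses from corners in both views.

```bash
cat > h.py <<'E'
import numpy as np
from scipy.optimize import least_squares
from station import r
M={n:r.camera_model(n) for n in("scene","side")}
def proj(n,X):
    m=M[n];c=m["R"]@np.asarray(X,float).T+m["t"][:,None];p=m["mtx"]@c;return (p[:2]/p[2]).T
def sc(p):p=np.array(p,float);return (p+.5)/4-.5+[230,150]
def sd(p):p=np.array(p,float);return (p+.5)/3-.5+[240,145]
def fit(obs,x0):
    # obs: list of (cam, local pt, px)
    def pts(q,L):
        c,s=np.cos(q[2]),np.sin(q[2]);L=np.asarray(L,float)
        return np.c_[q[0]+c*L[:,0]-s*L[:,1],q[1]+s*L[:,0]+c*L[:,1],L[:,2]]
    def f(q):
        return np.concatenate([(proj(o[0],pts(q,[o[1]]))[0]-o[2]) for o in obs])
    s=least_squares(f,x0,loss="soft_l1");print(s.x,np.degrees(s.x[2]),"res",np.round(f(s.x).reshape(-1,2),1).tolist());return s.x
E
python3 - <<'E'
from h import *
a,b=.017,.045
print("amber")
S=lambda L,p:("scene",L,sc(p));D=lambda L,p:("side",L,sd(p))
am=fit([S((a,-b,.064),(62,55)),S((-a,-b,.064),(85,44)),S((-a,b,.064),(155,72)),S((a,b,.064),(133,90)),S((a,b,0),(136,142)),S((a,-b,0),(66,98)),S((-a,b,0),(158,130)),
D((-a,-b,.064),(220,519)),D((a,-b,.064),(255,512)),D((-a,b,.064),(183,447)),D((a,b,.064),(222,437)),D((-a,-b,0),(220,570)),D((a,-b,0),(255,562)),D((-a,b,0),(186,500))],[.4,0,.3])
print("blue")
bl=fit([S((a,-b,.064),(186,148)),S((-a,-b,.064),(204,128)),S((-a,b,.064),(295,154)),S((a,b,.064),(280,178)),S((a,b,0),(280,232)),S((a,-b,0),(190,202)),S((-a,b,0),(297,214)),
D((-a,-b,.064),(192,363)),D((a,-b,.064),(220,350)),D((-a,b,.064),(146,311)),D((a,b,.064),(178,300)),D((-a,-b,0),(193,414)),D((a,-b,0),(221,402))],[.4,0,.3])
print("box (window origin)")
bx=fit([S((0,-.1,.15),(415,207)),S((-.12,-.1,.15),(545,148)),S((-.12,.1,.15),(745,290)),S((0,.1,.15),(612,367)),
D((-.12,-.1,.15),(53,122)),D((0,-.1,.15),(168,115)),D((-.12,.1,.15),(62,32)),D((0,.1,.15),(160,33))],[.4,.3,0])
print("rail")
rl=fit([S((0,-.11,.16),(260,240)),S((0,.11,.16),(465,432)),D((0,-.11,.16),(284,114)),D((0,.11,.16),(271,18)),
S((0,-.11,.005),(268,402)),D((0,-.11,.005),(284,243)),D((0,.11,.005),(270,132))],[.5,.3,0])
print("tab ->")
tab=fit([S((0,0,.203),(507,214)),S((0,0,.15),(504,278)),D((0,0,.203),(170,27)),D((0,0,.15),(170,70))],[.4,.3,0])
print("red mid"); fit([S((0,0,.15),(570,284)),D((0,0,.15),(141,57))],[.4,.3,0])
E
```

```text
amber
[ 0.47782731 -0.3270814   0.26538474] 15.205425731902228 res [[-0.9, 0.2], [-0.1, -1.0], [-0.3, -0.2], [-1.3, -0.6], [-0.2, 0.9], [0.3, 3.7], [0.6, -0.3], [-1.1, 0.2], [0.7, -1.1], [-0.1, -0.8], [-0.4, -0.7], [-0.5, 1.6], [0.8, 0.7], [-0.3, -0.3]]
blue
[ 0.45626485 -0.13643247  0.45154297] 25.87150662026328 res [[-0.5, -0.1], [0.3, -0.3], [0.4, -0.1], [-0.8, -0.6], [0.0, 1.0], [0.0, 1.3], [0.6, -0.1], [-0.6, 0.0], [1.0, 0.2], [-0.4, -0.6], [-0.5, -0.8], [-0.2, 0.7], [1.1, 0.5]]
box (window origin)
[ 0.45865026  0.19720733 -0.02545117] -1.4582446758941228 res [[0.3, -0.7], [-0.0, -0.8], [1.1, -0.4], [0.4, -0.7], [0.1, 0.2], [1.0, 1.2], [0.4, -0.7], [3.2, -2.1]]
rail
[ 0.57372299  0.1819613  -0.0224029 ] -1.2835916835215913 res [[-0.0, -0.3], [0.3, -0.1], [0.5, 1.3], [0.0, -0.5], [0.7, -0.3], [0.3, -0.4], [0.4, 0.2]]
tab ->
[0.45990585 0.19459963 0.        ] 0.0 res [[0.3, 0.2], [0.0, -0.1], [-0.1, 0.3], [0.5, 0.5]]
red mid
[0.42905808 0.22607105 0.        ] 0.0 res [[0.4, -0.1], [0.4, 0.5]]
```

```bash
cat > g.py <<'E'
import sys,numpy as np
from scipy.spatial.transform import Rotation as Ro
from station import r
# g.py x y z toolYangle_deg [maxmm]
x,y,z,a=map(float,sys.argv[1:5]);mx=float(sys.argv[5]) if len(sys.argv)>5 else 205
s=r.sense();R=np.array(s["ee_rot"]);p=np.array(s["tcp_pos"])
t=np.radians(a);ty=np.array([np.cos(t),np.sin(t),0]);tz=np.array([0,0,-1.]);T=np.c_[np.cross(ty,tz),ty,tz]
d=R.T@(np.array([x,y,z])-p);w=Ro.from_matrix(R.T@T).as_rotvec(degrees=True)
n=np.linalg.norm(d)*1e3;k=min(1,mx/max(n,1e-9));m=np.linalg.norm(w);q=min(1,35/max(m,1e-9))
print("t",round(s["time_s"],2),"pos",p.round(4),"left mm",n.round(1),"deg",m.round(1),"joints",np.round(s["joints"],0))
print("row",np.round(d*k/.3,3).tolist(),np.round(w*q/180,4).tolist(),"F",np.round(s["wrist_force"],1),"g",round(s["gripper_width"],3))
E
python3 g.py .40 .40 .35 -106.7; python3 g.py .5 .2 .35 -140
```

```text
t 0.15 pos [0.1796 0.5982 0.2387] left mm 316.6 deg 0.1 joints [ 88.  22.   0.  -0. -68. -15.]
row [0.579, 0.273, -0.24] [0.0005, -0.0, -0.0001] F [ 0.4 -0.1  0.4] g 1.003
t 0.15 pos [0.1796 0.5982 0.2387] left mm 523.1 deg 33.3 joints [ 88.  22.   0.  -0. -68. -15.]
row [0.551, 0.378, -0.145] [0.0005, -0.0002, 0.1849] F [ 0.4 -0.1  0.4] g 1.003
```

```bash
python3 -m creep '[[1,0.57,0.27,-0.37,0,0,0.1],[1,0.57,0.27,-0.37,0,0,0.1],[1,0.57,0.27,-0.37,0,0,0.1],[1,0.57,0.27,-0.37,0,0,0.1],[1,0.57,0.27,-0.37,0,0,0.1]]'; python3 g.py .5 .15 .35 -140
```

```text
time_s: 0.57
tcp_pos: [0.314, 0.4764, 0.3452]
ee_rot: [[0.822, -0.569, -0.001], [-0.569, -0.822, -0.002], [0.001, 0.002, -1.0]]
wrist_force: [0.2, 0.7, -0.9]
gripper_width: 0.998
t 0.57 pos [0.314  0.4764 0.3452] left mm 375.7 deg 15.3 joints [ 73.  14.   3.  -0. -80. -18.]
row [0.616, 0.295, -0.008] [0.0006, -0.0003, 0.085] F [ 0.2  0.7 -0.9] g 0.998
```

```bash
python3 -m creep '[[1,0.62,0.3,-0.01,0,0,0.085],[1,0.62,0.3,-0.01,0,0,0.085],[1,0.62,0.3,-0.01,0,0,0.085],[1,0.62,0.3,-0.01,0,0,0.085],[1,0.62,0.3,-0.01,0,0,0.085]]' >/dev/null; python3 g.py .5 -.1 .33 -165
```

```text
t 0.98 pos [0.4161 0.2944 0.3485] left mm 403.7 deg 25.0 joints [ 54.   7.  -4.   0. -79. -14.]
row [0.603, 0.32, 0.033] [0.0006, -0.0005, 0.139] F [ 0.9 -0.1 -0. ] g 1.005
```

```bash
python3 -m creep '[[1,0.6,0.32,0.03,0,0,0.139],[1,0.6,0.32,0.03,0,0,0.139],[1,0.6,0.32,0.03,0,0,0.139],[1,0.6,0.32,0.03,0,0,0.139],[1,0.6,0.32,0.03,0,0,0.139]]' >/dev/null; python3 g.py .49 -.22 .32 -165
```

```text
t 1.4 pos [0.4579 0.0926 0.3398] left mm 314.9 deg 0.2 joints [ 31.   3. -10.   0. -77. -17.]
row [0.673, 0.107, 0.044] [0.0004, -0.0005, -0.0007] F [ 0.8  0.6 -0.2] g 0.998
```

```bash
python3 -m creep '[[1,0.68,0.1,0.04,0,0,0],[1,0.68,0.1,0.04,0,0,0],[1,0.68,0.1,0.04,0,0,0],[1,0.68,0.1,0.04,0,0,0],[1,0.68,0.1,0.04,0,0,0]]' >/dev/null; python3 g.py .48 -.29 .25 -164.8
```

```text
t 1.82 pos [ 0.4808 -0.1139  0.3281] left mm 192.6 deg 0.3 joints [  6.   6.  -8.   0. -76.   9.]
row [0.566, 0.153, 0.261] [0.0004, -0.0005, -0.0017] F [1.3 0.5 0.1] g 1.001
```

```bash
python3 -m creep '[[1,0.56,0.15,0.26,0,0,0],[1,0.56,0.15,0.26,0,0,0],[1,0.56,0.15,0.26,0,0,0],[1,0.56,0.15,0.26,0,0,0],[1,0.56,0.15,0.26,0,0,0]]' >/dev/null; cat > wp.py <<'E'
import numpy as np
from station import r
W=r.camera_model("wrist")
def wproj(s,X):
    R=np.array(s["ee_rot"]);p=np.array(s["tcp_pos"]);T=(np.asarray(X,float)-p)@R
    m=W["mount"];c=(T-m[:3,3])@m[:3,:3];q=c@W["mtx"].T;return q[:,:2]/q[:,2:]
E
python3 - <<'E'
from wp import *
import cv2
s=r.sense();im=r.capture("wrist")
q=(.4778,-.3271,.2654);c,sn=np.cos(q[2]),np.sin(q[2])
X=[[q[0]+c*x-sn*y,q[1]+sn*x+c*y,.064] for x,y in((-.017,-.045),(.017,-.045),(.017,.045),(-.017,.045))]
P=wproj(s,X);print(P.round(0),s["tcp_pos"],s["ee_rot"])
cv2.polylines(im,[P.round().astype(int)],True,(0,255,0),1);cv2.imwrite("pics/c.png",im)
E
```

```text
[[346. 106.]
 [312. 106.]
 [314. 193.]
 [345. 193.]] [ 0.47903698 -0.29060892  0.24792964] [[ 2.54488303e-01 -9.67067803e-01 -3.94555436e-03]
 [-9.67075771e-01 -2.54487834e-01 -6.28980092e-04]
 [-3.95829186e-04  3.97571810e-03 -9.99992018e-01]]
```

View pics/c.png

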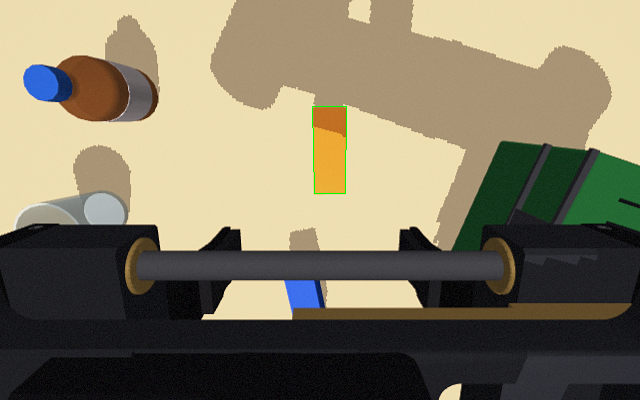

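The wrist projection matches the amber top exactly (313–346, 106–193). I'm descending to grasp it.

```bash
python3 g.py .4778 -.3271 .05 -164.8; python3 -m creep '[[1,0.116,0.035,0.1,0,0,0],[1,0.116,0.035,0.2,0,0,0],[1,0.116,0.035,0.35,0,0,0],[1,0.116,0.035,0.45,0,0,0],[1,0.116,0.035,0.55,0,0,0]]' >/dev/null; python3 g.py .4778 -.3271 .05 -164.8
```

```text
t 2.28 pos [ 0.4784 -0.2924  0.2458] left mm 198.8 deg 0.7 joints [-15.  16.  -8.   0. -67.  29.]
row [0.112, 0.026, 0.653] [0.0023, 0.0006, -0.0034] F [ 0.8 -2.5 -1.1] g 0.999
t 2.7 pos [ 0.4744 -0.3286  0.0781] left mm 28.4 deg 0.9 joints [-19.  27. -18.   0. -46.  33.]
row [-0.002, -0.013, 0.094] [0.003, 0.0012, -0.0037] F [0.2 0.  1.3] g 1.0
```

```bash
python3 -m creep '[[1,0,-0.012,0.09,0.003,0,-0.003],[1,0,-0.012,0.09,0.003,0,-0.003],[0,0,-0.012,0.09,0.003,0,-0.003],[0,0,-0.012,0.09,0.003,0,-0.003],[0,0,-0.012,0.09,0.003,0,-0.003]]'; python3 -m creep '[[0,0,0,0,0,0,0],[0,0,0,0,0,0,0],[0,0,0,0,0,0,0],[0,0,0,0,0,0,0]]'
```

```text
time_s: 3.12
tcp_pos: [0.4792, -0.3283, 0.0535]
ee_rot: [[0.26, -0.965, 0.003], [-0.965, -0.26, 0.002], [-0.001, -0.004, -1.0]]
wrist_force: [-0.3, 0.7, 0.6]
gripper_width: 0.856
time_s: 3.45
tcp_pos: [0.4795, -0.3284, 0.0543]
ee_rot: [[0.26, -0.965, 0.005], [-0.965, -0.26, 0.001], [0.0, -0.005, -1.0]]
wrist_force: [-0.7, -0.3, -0.4]
gripper_width: 0.554
```

```bash
python3 -m creep '[[0,0,0,0.017,0,0,0],[0,0,0,0.017,0,0,0],[0,0,0,0.017,0,0,0],[0,0,0,0.017,0,0,0],[0,0,0,0.017,0,0,0]]'; python3 -m creep '[[0,0,0,0,0,0,0],[0,0,0,0,0,0,0],[0,0,0,0,0,0,0]]'
```

```text
time_s: 3.87
tcp_pos: [0.4794, -0.3283, 0.0489]
ee_rot: [[0.26, -0.965, 0.004], [-0.966, -0.26, 0.001], [-0.0, -0.004, -1.0]]
wrist_force: [0.3, 0.0, -1.4]
gripper_width: 0.389
time_s: 4.12
tcp_pos: [0.4794, -0.3283, 0.0489]
ee_rot: [[0.26, -0.965, 0.004], [-0.965, -0.26, 0.001], [-0.0, -0.004, -1.0]]
wrist_force: [0.2, 0.4, -0.8]
gripper_width: 0.389
```

```bash
python3 -m creep '[[0,0,0,-0.1,0,0,0],[0,0,0,-0.23,0,0,0],[0,0,0,-0.36,0,0,0],[0,0,0,-0.5,0,0,0],[0,0,0,-0.6,0,0,0]]'; python3 g.py .574 .10 .29 178.7;
```

```text
time_s: 4.53
tcp_pos: [0.4792, -0.3291, 0.233]
ee_rot: [[0.261, -0.965, 0.008], [-0.965, -0.261, -0.001], [0.003, -0.008, -1.0]]
wrist_force: [1.0, -0.8, -0.6]
gripper_width: 0.388
t 4.53 pos [ 0.4792 -0.3291  0.233 ] left mm 443.1 deg 16.4 joints [-19.  18.  -7.  -0. -65.  34.]
row [-0.6, -0.314, -0.087] [-0.0025, -0.0006, 0.0912] F [ 1.  -0.8 -0.6] g 0.388
```

```bash
python3 -m creep '[[0,-0.6,-0.31,-0.15,0,0,0.091],[0,-0.6,-0.31,-0.15,0,0,0.091],[0,-0.6,-0.31,-0.15,0,0,0.091],[0,-0.6,-0.31,-0.15,0,0,0.091],[0,-0.6,-0.31,-0.15,0,0,0.091]]'; python3 g.py .574 .10 .27 178.7;
```

```text
time_s: 4.95
tcp_pos: [0.5201, -0.1357, 0.2772]
ee_rot: [[-0.023, -1.0, 0.008], [-1.0, 0.023, -0.001], [0.001, -0.008, -1.0]]
wrist_force: [1.2, 0.6, -0.4]
gripper_width: 0.391
t 4.95 pos [ 0.5201 -0.1357  0.2772] left mm 241.9 deg 0.5 joints [  3.  12.  -9.   0. -69.  -4.]
row [-0.669, -0.137, 0.021] [-0.0027, -0.0002, -0.0] F [ 1.2  0.6 -0.4] g 0.391
```

```bash
python3 -m creep '[[0,-0.67,-0.16,0.02,-0.003,0,0],[0,-0.67,-0.16,0.02,-0.003,0,0],[0,-0.67,-0.16,0.02,-0.003,0,0],[0,-0.67,-0.16,0.02,-0.003,0,0],[0,-0.67,-0.16,0.02,-0.003,0,0]]'; python3 g.py .574 .194 .25 178.7;
```

```text
time_s: 5.37
tcp_pos: [0.5725, 0.0663, 0.2717]
ee_rot: [[-0.022, -1.0, -0.001], [-1.0, 0.022, -0.0], [0.0, 0.001, -1.0]]
wrist_force: [0.0, 0.1, -0.4]
gripper_width: 0.389
t 5.37 pos [0.5725 0.0663 0.2717] left mm 129.6 deg 0.0 joints [ 23.  16.  -4.  -0. -70. -24.]
row [-0.426, 0.005, 0.072] [0.0002, -0.0001, 0.0001] F [ 0.   0.1 -0.4] g 0.389
```

```bash
python3 -m creep '[[0,-0.12,0,0.05,0,0,0],[0,-0.25,0,0.07,0,0,0],[0,-0.36,0.003,0.07,0,0,0],[0,-0.425,0.005,0.07,0,0,0],[0,-0.425,0.005,0.07,0,0,0]]'; python3 g.py .574 .194 .25 178.7; python3 - <<'E'
from station import r
import cv2,numpy as np
a=r.capture("scene");b=r.capture("side");w=r.capture("wrist")
cv2.imwrite("pics/d1.png",cv2.resize(a[150:350,240:440],None,fx=3,fy=3,interpolation=cv2.INTER_CUBIC))
cv2.imwrite("pics/d2.png",cv2.resize(b[60:260,240:440],None,fx=3,fy=3,interpolation=cv2.INTER_CUBIC))
cv2.imwrite("pics/d3.png",w)
E
```

```text
time_s: 5.78
tcp_pos: [0.5736, 0.1976, 0.2499]
ee_rot: [[-0.018, -1.0, -0.001], [-1.0, 0.018, 0.0], [-0.0, 0.001, -1.0]]
wrist_force: [0.0, -0.2, -1.1]
gripper_width: 0.393
t 5.78 pos [0.5736 0.1976 0.2499] left mm 3.6 deg 0.3 joints [ 34.  20.  -1.  -0. -69. -35.]
row [0.012, -0.001, -0.0] [0.0003, 0.0, 0.0015] F [ 0.  -0.2 -1.1] g 0.393
```

View pics/d1.png

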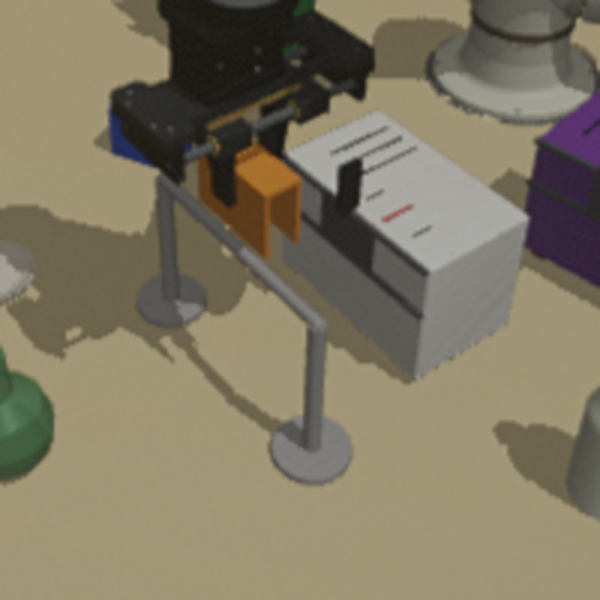

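View pics/d2.png

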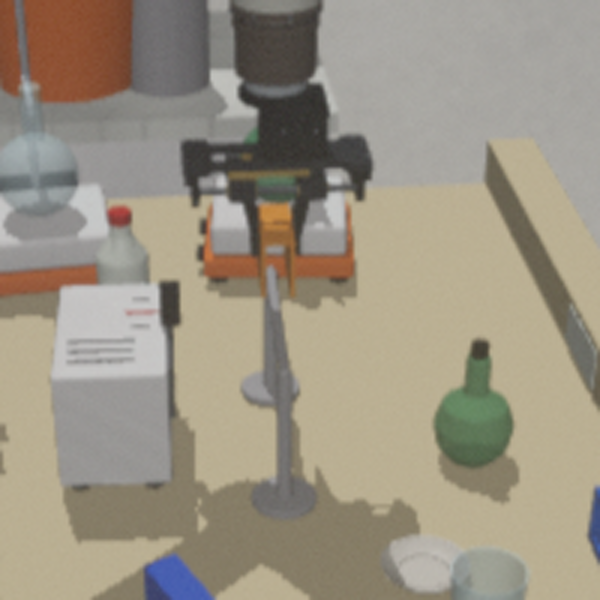

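View pics/d3.png

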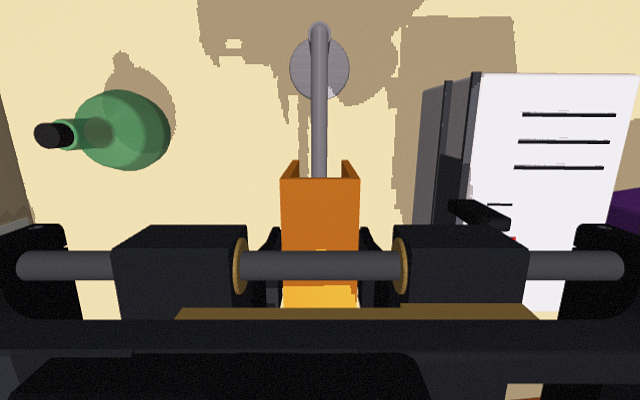

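In the wrist view the bar (centre col 319) enters midway between the saddle walls (280–359). A reprojection check of the bar, tab and box will follow before I lower.

```bash
python3 - <<'E'
from wp import *
s=r.sense()
c,n=np.cos(-.0224),np.sin(-.0224)
L=lambda o,x,y,z:[o[0]+c*x-n*y,o[1]+n*x+c*y,z]
rail=(.5737,.182);w=(.4587,.1972)
print(wproj(s,[L(rail,0,-.11,.166),L(rail,0,-.06,.166),L(rail,0,-.11,0.0),L(w,0,-.1,.15),L(w,-.12,-.1,.15),[.46,.1946,.203],[.429,.226,.15]]).round(0).tolist())
E
```

```text
[[320.0, 34.0], [320.0, 112.0], [319.0, 71.0], [477.0, 74.0], [641.0, 74.0], [496.0, 224.0], [494.0, 238.0]]
```

```bash
python3 -m creep '[[0,0.009,0,0.06,0,0,0.0015],[0,0.009,0,0.12,0,0,0.0015],[0,0.009,0,0.18,0,0,0.0015],[0,0.009,0,0.24,0,0,0.0015],[0,0.009,0,0.27,0,0,0.0015]]'; python3 g.py .574 .195 .157 178.7
```

```text
time_s: 6.35
tcp_pos: [0.5724, 0.1887, 0.1674]
ee_rot: [[-0.029, -1.0, -0.005], [-1.0, 0.029, -0.002], [0.002, 0.005, -1.0]]
wrist_force: [-0.1, -0.4, -1.5]
gripper_width: 0.39
t 6.35 pos [0.5724 0.1887 0.1674] left mm 12.3 deg 0.5 joints [ 34.  23.  -8.  -0. -59. -35.]
row [-0.021, -0.005, 0.035] [0.0015, -0.0007, -0.0021] F [-0.1 -0.4 -1.5] g 0.39
```

```bash
python3 -m creep '[[0,-0.02,-0.005,0.02,0.0015,0,-0.002],[0,-0.02,-0.005,0.03,0.0015,0,-0.002],[0,-0.02,-0.005,0.035,0.0015,0,-0.002],[0,-0.02,-0.005,0.035,0.0015,0,-0.002],[0,-0.02,-0.005,0.035,0.0015,0,-0.002]]'; python3 g.py .574 .195 .155 178.7
```

```text
time_s: 6.77
tcp_pos: [0.5745, 0.1948, 0.1578]
ee_rot: [[-0.023, -1.0, 0.001], [-1.0, 0.023, -0.001], [0.001, -0.002, -1.0]]
wrist_force: [-0.3, 0.7, -1.0]
gripper_width: 0.388
t 6.77 pos [0.5745 0.1948 0.1578] left mm 2.9 deg 0.1 joints [ 34.  24.  -9.   0. -57. -35.]
row [-0.001, 0.002, 0.009] [-0.0005, -0.0004, -0.0001] F [-0.3  0.7 -1. ] g 0.388
```

```bash
python3 -m creep '[[0,0,0.001,0.012,0,0,0],[0,0,0.001,0.012,0,0,0],[0,0,0.001,0.012,0,0,0]]'; python3 g.py .574 .195 .155 178.7
```

```text
time_s: 7.02
tcp_pos: [0.5744, 0.195, 0.1546]
ee_rot: [[-0.023, -1.0, 0.002], [-1.0, 0.023, -0.001], [0.001, -0.002, -1.0]]
wrist_force: [0.1, 0.3, 0.4]
gripper_width: 0.388
t 7.02 pos [0.5744 0.195  0.1546] left mm 0.5 deg 0.1 joints [ 34.  24.  -9.   0. -57. -35.]
row [-0.0, 0.001, -0.001] [-0.0007, -0.0003, -0.0001] F [0.1 0.3 0.4] g 0.388
```

```bash
python3 -m creep '[[0,0,0.001,0.005,0,0,0],[0.6,0,0.001,0.005,0,0,0],[0.7,0,0.001,0.005,0,0,0],[0.7,0,0.001,0.005,0,0,0],[0.7,0,0.001,0.005,0,0,0]]';python3 -m creep '[[0.7,0,0,0,0,0,0],[0.7,0,0,0,0,0,0],[0.7,0,0,0,0,0,0]]';  python3 - <<'E'
from station import r
import cv2,numpy as np
a=r.capture("scene");b=r.capture("side");
cv2.imwrite("pics/e.png",np.hstack([cv2.resize(x,None,fx=3,fy=3,interpolation=cv2.INTER_CUBIC) for x in (a[170:300,260:390],b[100:230,260:390])]))
E
```

```text
time_s: 7.43
tcp_pos: [0.574, 0.195, 0.1529]
ee_rot: [[-0.023, -1.0, 0.002], [-1.0, 0.023, -0.001], [0.001, -0.002, -1.0]]
wrist_force: [-0.6, 0.4, 0.0]
gripper_width: 0.608
time_s: 7.68
tcp_pos: [0.574, 0.1949, 0.1528]
ee_rot: [[-0.023, -1.0, 0.002], [-1.0, 0.023, -0.001], [0.001, -0.002, -1.0]]
wrist_force: [0.4, -0.5, -0.5]
gripper_width: 0.696
```

View pics/e.png

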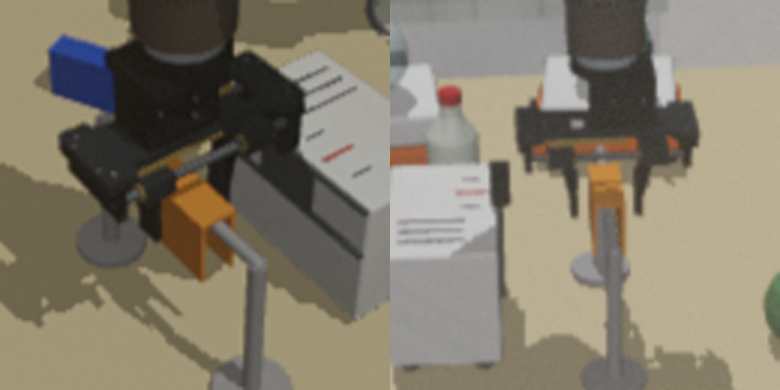

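The saddle is astride the bar with the fingers clear on both sides. I'm raising straight up.

```bash
python3 -m creep '[[0.7,0,0,-0.08,0,0,0],[0.7,0,0,-0.2,0,0,0],[0.7,0,0,-0.33,0,0,0],[0.7,0,0,-0.45,0,0,0],[0.7,0,0,-0.45,0,0,0]]';  python3 - <<'E'
from station import r
import cv2,numpy as np
a=r.capture("scene");b=r.capture("side");
cv2.imwrite("pics/f.png",np.hstack([cv2.resize(x,None,fx=3,fy=3,interpolation=cv2.INTER_CUBIC) for x in (a[170:300,260:390],b[100:230,260:390])]))
E
python3 g.py .462 .195 .28 -91.3
```

```text
time_s: 8.2
tcp_pos: [0.5772, 0.1961, 0.2973]
ee_rot: [[-0.022, -1.0, 0.018], [-1.0, 0.022, 0.005], [-0.005, -0.018, -1.0]]
wrist_force: [0.6, 0.9, 2.1]
gripper_width: 0.7
t 8.3 pos [0.5742 0.1955 0.2898] left mm 112.6 deg 90.0 joints [ 34.  18.   2.   0. -74. -35.]
row [0.01, 0.374, 0.031] [-0.0007, -0.0004, -0.1944] F [-1.3 -0.1 -1.3] g 0.699
```

View pics/f.png

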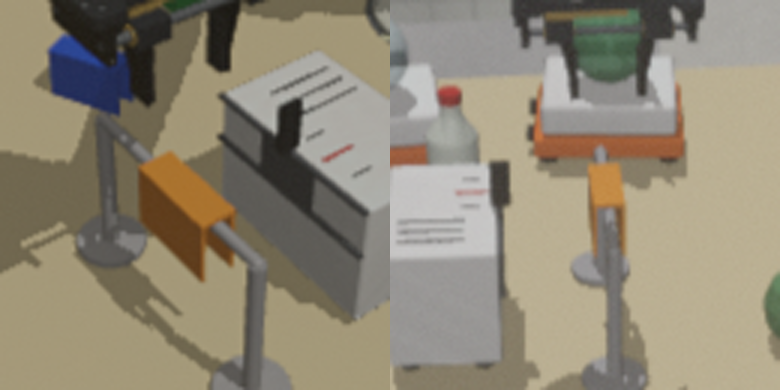

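```bash
python3 -m creep '[[0.7,0,0.37,0,0,0,-0.19],[0.7,0,0.37,0,0,0,-0.19],[0.7,0,0.37,0,0,0,-0.19],[0.7,0,0.37,0,0,0,-0.19],[0.7,0,0.37,0,0,0,-0.19]]'>/dev/null
python3 g.py .462 .195 .28 -91.3
```

```text
t 8.72 pos [0.4611 0.1976 0.2882] left mm 8.7 deg 55.4 joints [ 42.   8. -12.   0. -70.  -9.]
row [0.009, 0.002, 0.027] [-0.0005, -0.0006, -0.1944] F [ 0.8 -0.1 -0.3] g 0.701
```

```bash
python3 -m creep '[[0.7,0.01,0,0.02,0,0,-0.19],[0.7,0.01,0,0.02,0,0,-0.19],[0.7,0.01,0,0.02,0,0,-0.19],[0.7,0.01,0,0.02,0,0,-0.19],[0.7,0.01,0,0.02,0,0,-0.19]]'>/dev/null
python3 -m creep '[[0.7,0,0,0,0,0,-0.115],[0.7,0,0,0,0,0,-0.115],[0.7,0,0,0,0,0,-0.115],[0.7,0,0,0,0,0,-0.115]]'>/dev/null
python3 g.py .462 .195 .28 -91.3
python3 - <<'E'
from wp import *
import cv2
s=r.sense();im=r.capture("wrist");cv2.imwrite("pics/g.png",im)
print(wproj(s,[[.46,.1946,.203],[.4587,.1972,.15],[.429,.226,.15]]).round(0).tolist())
E
```

```text
t 9.47 pos [0.4611 0.1941 0.2784] left mm 2.0 deg 0.3 joints [ 41.   8. -13.   0. -69.  47.]
row [0.003, -0.003, -0.005] [0.0012, 0.0009, -0.0004] F [-0.1 -0.1  0.5] g 0.704
[[320.0, 216.0], [316.0, 200.0], [286.0, 232.0]]
```

View pics/g.png

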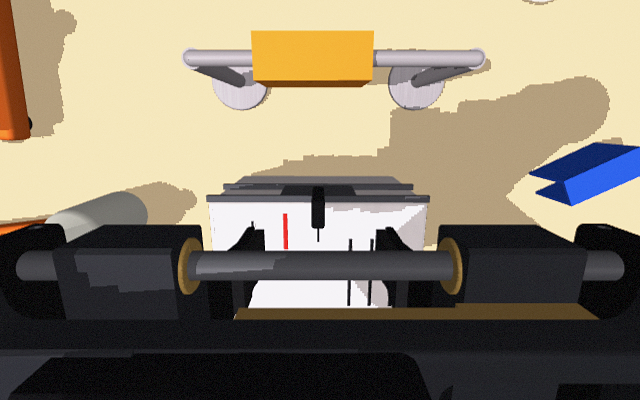

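The tab sits midway between the fingers (col 318, top face about rows 200–228), the red stripe is at col 286, and the amber hangs centred (252–373) opposite. I'm descending onto the tab.

```bash
python3 -m creep '[[0.7,0,-0.003,0.06,0,0,0],[0.7,0,-0.003,0.14,0,0,0],[0.7,0,-0.003,0.22,0,0,0],[0.7,0,-0.003,0.29,0,0,0],[0.7,0,-0.003,0.315,0,0,0]]'>/dev/null;python3 g.py .461 .195 .183 -91.3
```

```text
t 9.93 pos [0.4589 0.1933 0.1803] left mm 3.8 deg 0.8 joints [ 42.  13. -22.  -0. -56.  47.]
row [0.007, -0.006, -0.009] [0.0025, 0.0028, -0.0029] F [ 0.4 -0.5  0.4] g 0.705
```

```bash
python3 -m creep '[[0.7,0.007,-0.006,-0.006,0.002,0.003,-0.003],[0.3,0.007,-0.006,-0.006,0.002,0.003,-0.003],[0.3,0.007,-0.006,-0.006,0.002,0.003,-0.003],[0.3,0.007,-0.006,-0.006,0.002,0.003,-0.003],[0.3,0.007,-0.006,-0.006,0.002,0.003,-0.003]]'>/dev/null;python3 g.py .461 .195 .183 -91.3
python3 -m creep '[[0.2,0,0,0,0,0,0],[0,0,0,0,0,0,0],[0,0,0,0,0,0,0],[0,0,0,0,0,0,0],[0,0,0,0,0,0,0]]'
python3 -m creep '[[0,0,0,0,0,0,0],[0,0,0,0,0,0,0],[0,0,0,0,0,0,0],[0,0,0,0,0,0,0],[0,0,0,0,0,0,0]]'
```

```text
t 10.35 pos [0.4616 0.1955 0.1833] left mm 0.8 deg 0.2 joints [ 42.  13. -22.   0. -55.  47.]
row [-0.002, 0.002, 0.001] [-0.0, -0.0008, 0.0] F [1.  0.2 1.9] g 0.482
time_s: 10.77
tcp_pos: [0.4616, 0.1953, 0.1833]
ee_rot: [[1.0, -0.023, 0.003], [-0.023, -1.0, -0.0], [0.003, 0.0, -1.0]]
wrist_force: [0.5, -2.3, 0.8]
gripper_width: 0.11
time_s: 11.18
tcp_pos: [0.4616, 0.1953, 0.1833]
ee_rot: [[1.0, -0.023, 0.003], [-0.023, -1.0, -0.0], [0.003, 0.0, -1.0]]
wrist_force: [-0.1, -0.2, 0.8]
gripper_width: 0.114
```

```bash
python3 -m creep '[[0,0,-0.025,0,0,0,0],[0,0,-0.05,0,0,0,0],[0,0,-0.075,0,0,0,0],[0,0,-0.1,0,0,0,0],[0,0,-0.1,0,0,0,0]]'; python3 -m creep '[[0,0,0,0,0,0,0],[0,0,0,0,0,0,0],[0,0,0,0,0,0,0]]'
python3 - <<'E'
from wp import *
import cv2
s=r.sense();im=r.capture("wrist");a=r.capture("scene");b=r.capture("side")
print(s["tcp_pos"],s["wrist_force"],s["gripper_width"])
R=lambda x,f:cv2.resize(x,None,fx=f,fy=f,interpolation=cv2.INTER_CUBIC)
cv2.imwrite("pics/h1.png",R(im[120:320,180:450],2.9));cv2.imwrite("pics/h2.png",np.hstack([R(x,3) for x in (a[170:300,290:420],b[100:230,230:360])]))
E
```

```text
time_s: 11.6
tcp_pos: [0.4623, 0.2251, 0.1833]
ee_rot: [[1.0, -0.022, 0.002], [-0.022, -1.0, -0.003], [0.002, 0.003, -1.0]]
wrist_force: [3.1, -6.9, 1.8]
gripper_width: 0.111
time_s: 11.85
tcp_pos: [0.4623, 0.2242, 0.1833]
ee_rot: [[1.0, -0.022, 0.001], [-0.022, -1.0, -0.005], [0.001, 0.005, -1.0]]
wrist_force: [1.9, -6.8, 0.7]
gripper_width: 0.111
[0.46231464 0.22422196 0.18333903] [ 1.90711657 -6.81120948  0.74586899] 0.11109276842285569
```

View pics/h1.png

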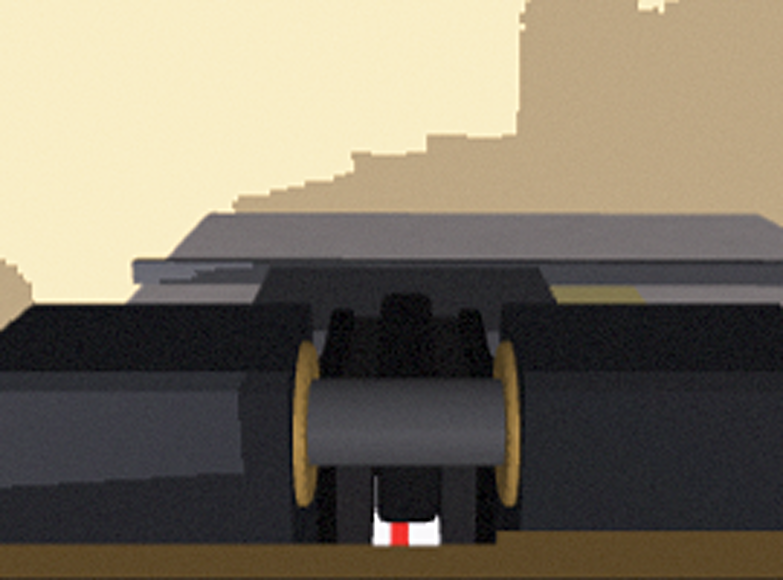

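View pics/h2.png

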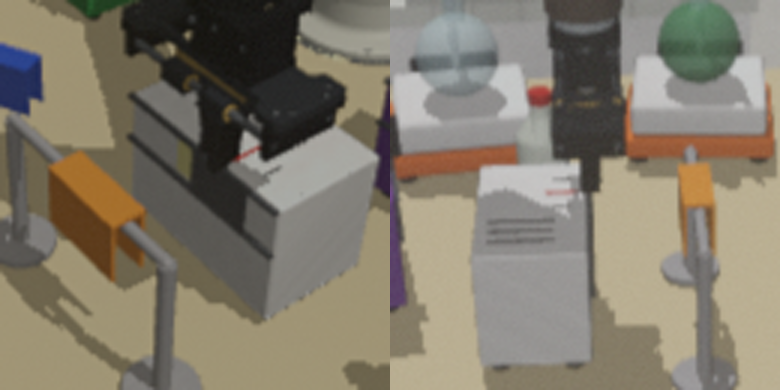

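Tab is under the fingers about 1.5 mm short of the red stripe (h1: tab col 408, stripe col 400), force 6.8 N. The amber still hangs. I'll nudge it.

```bash
python3 -m creep '[[0,0,-0.007,0,0,0,0],[0,0,-0.007,0,0,0,0],[0,0,-0.007,0,0,0,0],[0,0,-0.007,0,0,0,0],[0,0,-0.007,0,0,0,0]]'
python3 - <<'E'
from wp import *
import cv2
im=r.capture("wrist");s=r.sense();a=r.capture("scene");b=r.capture("side");s2=r.sense()
print(s["tcp_pos"],s2["tcp_pos"],s2["wrist_force"],s2["gripper_width"],s2["time_s"])
R=lambda x,f:cv2.resize(x,None,fx=f,fy=f,interpolation=cv2.INTER_CUBIC)
cv2.imwrite("pics/i1.png",R(im[120:320,180:450],2.9));cv2.imwrite("pics/i2.png",np.hstack([R(x,3) for x in (a[170:300,270:400],b[100:230,250:380])]))
E
```

```text
time_s: 12.42
tcp_pos: [0.4623, 0.2252, 0.1833]
ee_rot: [[1.0, -0.022, 0.001], [-0.022, -1.0, -0.008], [0.001, 0.008, -1.0]]
wrist_force: [1.2, -7.0, 1.4]
gripper_width: 0.114
[0.46233743 0.22520269 0.1833446 ] [0.46234623 0.22522642 0.18333367] [ 1.56564258 -5.84220604  1.24164003] 0.11210893681104657 12.5667
```

View pics/i1.png

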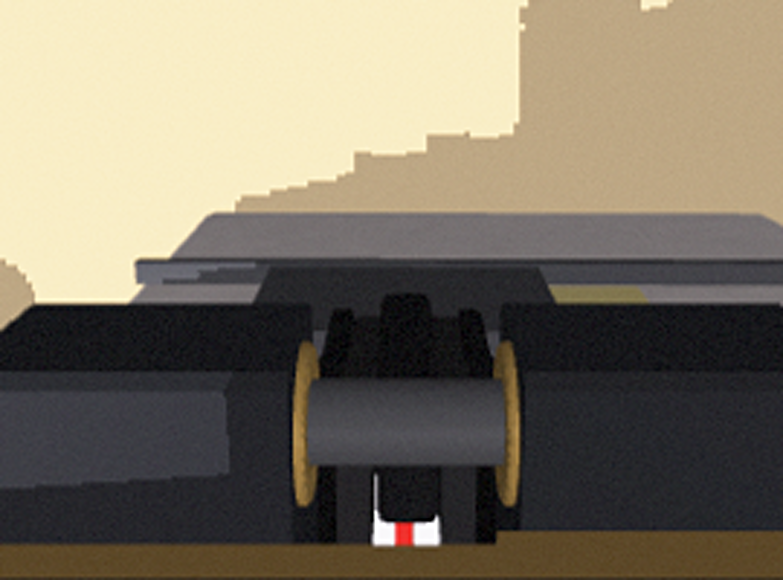

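View pics/i2.png

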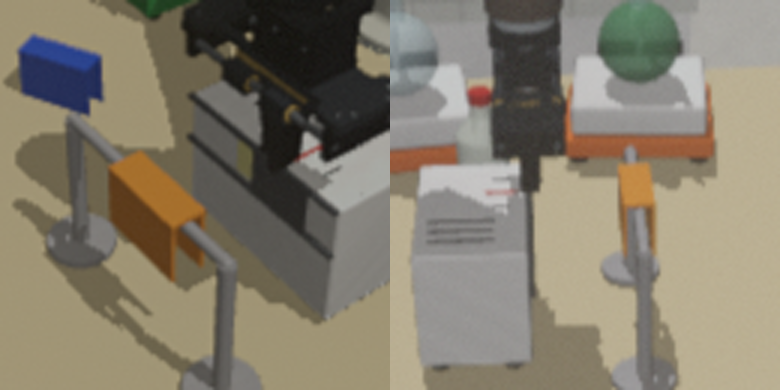

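Tab is within about 1 mm of the red stripe and steady, the amber is hanging free, and blue hasn't moved. I'm handing it in.

```bash
python3 - <<'E'
from station import r
for i in range(4): r.capture("side")
s=r.sense();print(s["time_s"],s["tcp_pos"],s["wrist_force"],s["gripper_width"])
print(r.finish_job())
E
```

```text
12.7667 [0.46232666 0.22520259 0.18332075] [ 1.21071576 -7.18829332  1.81742912] 0.11000626864343965
the job is handed in; nothing more can be done
None
```

I hung the amber filter astride the bar in front of the white lamp's window and let go of it. Then I gripped the shutter tab, slid it to about half travel and handed the job in at 12.8 s, still holding it.

Last checks before handing in:
- **Shutter:** the tab had moved about 29.9 mm by the arm's own position reading. The wrist picture put its middle within about 1 mm of the red stripe. The arm was steady, with about 7 N against the spring.
- **Amber filter:** both outside cameras showed it hanging level on the bar and clear of the gripper. I aimed it at the window's centre, with the lamp's position fitted to within a few mm, and did not measure it again once it hung.
- **Everything else:** the blue filter looked unmoved in the last pictures. I did not measure the flask, beaker, bottles or dish again, but the arm never came close to them.

No check failed or disagreed; the handing-in step reports no verdict.

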